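# Tare the candle-wax scale through its recessed key

### The arm

A 7-joint arm with a two-finger parallel gripper is mounted at the origin on the work surface. World frame = base frame: x ahead of the robot, y to its left, z up, the work surface at z = 0. Lengths are in m, angles in rad, forces in N, time in s.
With the tool pointing down it reaches from about 0.4 to 0.85 m from the base axis. Payload 4.5 kg.
Tool frame: the origin (TCP) lies between the finger pads; the fingertips stand 22 mm ahead of it and the grasp point (between the pads) lies 3 mm ahead of it; z points along the fingers, y is the line along which they close (so a half turn about z gives the same grasp; the last joint's range is limited). The gripper opens to 88 mm and grips with 3 to 60 N. Pads are 18 mm wide; open, the fingers measure 123 mm over their backs; the gripper's body (75 mm by 187 mm) begins 45 mm behind the grasp point.
Start: joints at [1.226, 0.689, -0.195, 1.565, 0.157, 0.902, -0.215], TCP at [0.231, -0.581, 0.261] pointing down, gripper open.
Joint ranges: [-3.01, 3.01], [-0.46, 2.08], [-1.47, 1.51], [0.13, 2.56], [-1, 4.14], [0.04, 2.09], [-2.66, 2.66]. Speed limits (rad/s): [2.57, 2.57, 3.14, 3.14, 3.14, 3.14, 3.14].

### API

Orientations are given as a rotation vector (axis times angle).
In Python, from plant import state, read_camera, bot gives the robot as it stands. The module is installed in compiled form; this text tells all that it offers.
- The arm moves only by the tool carry_out, never from a script. Its argument "commands" is a list of rows, each a list of 7 numbers: the shift along the tool's x, y, z as a fraction of full scale, then the turn, a rotation vector about the tool's x, y, z as a fraction of full scale, then the closure, from 0 (fully open) to 1 (shut). A call has 1 to 5 rows; each row shifts and turns the commanded pose from where the row before left it, along the tool's axes as they then stand; what a row does not reach is not made up. Full scale, the value 1, is 0.12 m for a shift and pi rad for a turn. A row lasts 1/10 s, in which the tool goes at most 50 mm and 8.59 degrees, less where a joint would pass 70% of its speed; a pose out of reach is approached as far as the arm can. A call with a number of a shift or a turn outside -1 to 1 is refused whole. A call with a gripper value outside its range is refused whole. The fingers move at their own pace and stop on an object; "newtons" is the grip in N (left out, the last holds). Time passes only in rows, so rows that do not move let the fingers close. It gives the time, the measured TCP pose, the force, the opening and the grip force at its end, in the units of the state.
- state(): the state, without advancing time (a new reading comes with each control period).
- read_camera(name): name is "scene" or "top"; returns a dict with "pixels" (400x640x3 uint8, blue, green, red), "range_z" (400x640 float32, m along the optical axis (not along the pixel's ray), 0 where there is no reading), "camera_matrix" (3x3 intrinsics, pixels), "pose" (4x4, takes a point from camera to world coordinates). Camera axes: x right, y down, z forward; pixel columns grow to the right and rows downward; lengths in m; the calibration is good to about 2 mm. A picture is of the moment at which its call begins.
- bot.job_done(): hands the job in; it is judged then, once.
The state is a dict: "time": time; "joints": joint angles; "joint_vel": joint speeds; "effort": joint torques, N m; "ee_pos": TCP position; "ee_rot": TCP orientation; "force": force on the tool from outside, world axes, zero at the start; "ft_torque": the same for the moment, N m; "grip_width": finger opening in m; "finger_force": force on a finger pad.
Only numpy, scipy, OpenCV 4.12 (cv2) and the standard library are available. Lean on these libraries where they do the work, as an engineer would, in place of code of your own. Each camera call takes 0.05 s, during which the arm holds its last target. There are 200 camera calls.

### The job

Tare the bench scale with the empty candle tin left standing on its pan: with a fingertip, push the steel shutter fully open by its ridge, reach down into the well it uncovers and press the round key at the bottom all the way down for a moment, then let it up and push the shutter fully closed again. Use only pushes of the fingertips; do not lift or shift the tin or the other things standing about, and do not press the square key in the open well next to it.

Things in the scene. Friction and masses are not known exactly. Their poses are not given: they have to be found in the camera images.
- scale: Bench scale fixed to the table, base plate 400 x 250 x 12 mm. Origin on the table, midway between the two wells; x points from its front (robot side) to the pan, y left, z up; yaw varies. Pan 150 x 230 mm, centred at x = +210 mm, top 58 mm above the table. Two key blocks stand on the base, 56 mm above the table at their tops, wells at x = 0, y = +65 and -65 mm; which is which varies.
- tare_block_mouth (a point): Centre of the mouth of the tare well, 56 mm above the table, in the top of the block with two guide rails and a sliding steel shutter; axes as the scale's. Well: slot 61 mm long (x), 37 mm wide (y), 34 mm deep. The block is 80 mm wide and reaches from 50 mm in front of this point to 110 mm behind. Rails stand 7 mm above its top, 52 mm apart.
- shutter_ridge (a point): Middle of the top of the ridge on the shutter, 77 mm above the table. Shutter: plate 78 (x) by 50 mm (y), 4 mm thick, top 61 mm above the table; the ridge stands across its middle, 10 mm thick (x), 36 wide (y), 16 high. Pushing it along the scale's +x (away from the robot, to the pan) opens the shutter, along -x closes it.
- shutter (a joint): How far the shutter is slid open, in m: 0 = fully closed (ridge above the well's centre), 0.066 = fully open, at its stop. Starts at 0 to 0.012. It takes about 2 N to slide and stays where it is left.
- tare_key_top (a point): Centre of the top of the tare key, round, black, 22 mm across, at the bottom of the well under the shutter. Released, its top is 25 mm below the well's mouth (31 mm above the table) and 9 mm above the well's floor. The well's walls are 30 mm away along x, 18 mm along y.
- tare_key (a joint): How far the tare key is pressed, in m: 0 = released, 0.006 = fully down. Sprung: about 2 N starts it, 5 N holds it fully down; it springs back by itself.
- units_key_top (a point): Centre of the top of the units key, a square black key of 20 mm at the bottom of an equal well in the other block, which has no shutter or rails. Not to be pressed.
- units_key (a joint): How far the units key is pressed, in m: 0 = released, 0.006 = fully down.
- tin_center (a point): Centre of the empty open candle tin, 68 mm across, 45 mm tall, standing on the pan; stays where it is.
- ink_a_center (a point): Dropper ink bottle 25 mm across, 65 mm tall, standing on the scale's base plate between the two key blocks. Point 30 mm above its foot.
- ink_b_center (a point): Dropper ink bottle 25 mm across, 65 mm tall, on the table left of the scale, between stamp and candle. Point 30 mm above its foot.
- ink_c_center (a point): Dropper ink bottle 25 mm across, 65 mm tall, on the table to the right of the scale (-y of it). Point 30 mm above its foot.
- stamp_center (a point): Rubber stamp, wooden block 50 x 70 x 28 mm with a small turned handle, 60 mm tall in all, on the table left of the scale (+y of it). Point 30 mm above its underside.
- candle_center (a point): Pillar candle 64 mm across, 75 mm tall, on the table left of the scale. Point at its centre.
- tape_center (a point): Cardboard ring 90 mm across, 22 mm high, lying on the table right of the scale. Point at its centre.
Things that resemble listed ones, but are neither listed nor needed, are in the scene too. Leave any turquoise look-alike of the part that bears tin_center alone.

How it is judged:
On the way, in this order (a step that is already met when the one before it is completed fails the run):
1. the shutter is pushed fully open (at least 60 of 66 mm) (value of joint shutter above 0.06 m), for 0.1 s.
2. the tare key is pressed down (at least 5 of 6 mm) while the shutter is open (value of joint tare_key above 0.005 m and value of joint shutter above 0.05 m), for 0.15 s.
3. the key is let up and the shutter pushed closed (to within 4 mm) (value of joint tare_key below 0.0015 m and value of joint shutter below 0.004 m), for 0.2 s.
At the end, for the whole second after the job is handed in: The shutter is closed to within 4 mm, both keys are up (within 1.5 mm), the tin stands within 12 mm of where it was on the pan and upright, and the bottles, stamp, candle and ring are within 20 mm of their starts (all of step 3 and value of joint units_key below 0.0015 m and distance of tin_center from where it was at the start of the episode below 0.012 m and angle between tin_center's own z axis and vertical below 0.2 rad and distance of each of ink_a_center, ink_b_center, ink_c_center, stamp_center, candle_center, tape_center from where it was at the start of the episode below 0.02 m); the robot touches nothing.
It fails at once if the units key is pressed (value of joint units_key above 0.002 m).
It fails at once if the tin is shifted on the pan, lifted or tipped (distance of tin_center from where it was at the start of the episode above 0.012 m or angle between tin_center's own z axis and vertical above 0.2 rad).
It fails at once if a bottle, the stamp, the candle or the ring is lifted, knocked over or pushed more than 20 mm (distance of any of ink_a_center, ink_b_center, ink_c_center, stamp_center, candle_center, tape_center from where it was at the start of the episode above 0.02 m).
It also fails if it takes over 51 s, if anything falls off the work surface, if the arm or the gripper's body presses on something with over 40 N, if the wrist force passes 120 N, or if a joint passes its speed limit or range.

## Working session

There is one attempt and no reset: what is moved stays moved. The work goes in short steps, Python scripts to look and compute and a tool call to move; the robot and the scene stay as the last step left them, time stands still between calls to the robot, and variables do not carry over. Pictures are saved under pics/ and viewed, at most 10 in all, crops included, and the job is handed in when it is done.

Besides the shell and the picture viewer there is one more tool, called after "Request:" as name(argument=value, ...) on one line, values as JSON. carry_out: Moves the arm, as the interface text tells. Shift numbers are shares of 0.12 m and turn numbers shares of pi rad, none past 1 either way. Its arguments: {"type":"object","properties":{"commands":{"type":"array"},"newtons":{"type":"number"}},"required":["commands"]}

```bash
mkdir -p pics; cat > h.py <<'E'
import numpy as np,cv2
from plant import state,read_camera,bot
from scipy.spatial.transform import Rotation as R
def grab(n):
    d=read_camera(n); np.savez('%s.npz'%n,**d); return d
def pts(d):
    K=d['camera_matrix'];z=d['range_z'];v,u=np.mgrid[:400,:640]
    p=np.stack([(u-K[0,2])/K[0,0]*z,(v-K[1,2])/K[1,1]*z,z],-1)
    return p@d['pose'][:3,:3].T+d['pose'][:3,3]
def ray(d,u,v,h):
    r=d['pose'][:3,:3]@np.linalg.solve(d['camera_matrix'],[u,v,1]);o=d['pose'][:3,3]
    return o+r*(h-o[2])/r[2]
E
python3 - <<'E'
from h import *
for n in('scene','top'):
    d=grab(n);cv2.imwrite(f'pics/{n}0.png',d['pixels']);print(n,d['pose'].round(3),d['camera_matrix'][0,0])
s=state();print(s['ee_pos'],s['ee_rot'],s['force'],s['time'])
print(R.from_rotvec(s['ee_rot']).as_matrix().round(3))
E
```

```text
scene [[ 0.783  0.502 -0.368  0.997]
 [ 0.622 -0.615  0.485 -0.436]
 [ 0.017 -0.608 -0.794  0.866]
 [ 0.     0.     0.     1.   ]] 440.18175279416414
top [[-0.003 -0.999  0.053  0.543]
 [-1.     0.002 -0.002  0.032]
 [ 0.002 -0.053 -0.999  1.161]
 [ 0.     0.     0.     1.   ]] 463.9485594177377
[ 0.23090986 -0.58021595  0.25999515] [-3.08383125e+00 -5.91364330e-01  6.79578866e-04] [-0.51611047 -0.20743043 -0.14875411] 0.1
[[ 0.929  0.37  -0.001]
 [ 0.37  -0.929  0.001]
 [-0.    -0.002 -1.   ]]
```

View pics/scene0.png

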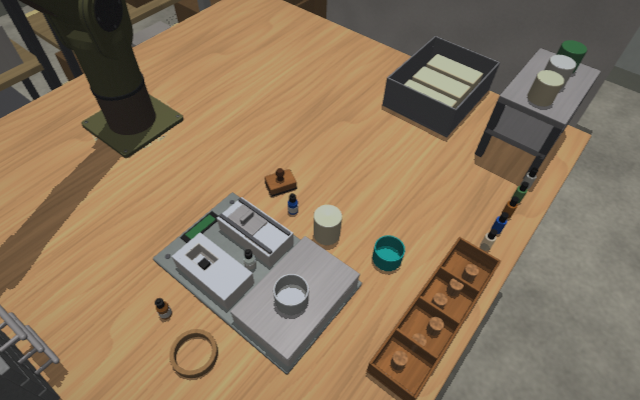

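View pics/top0.png

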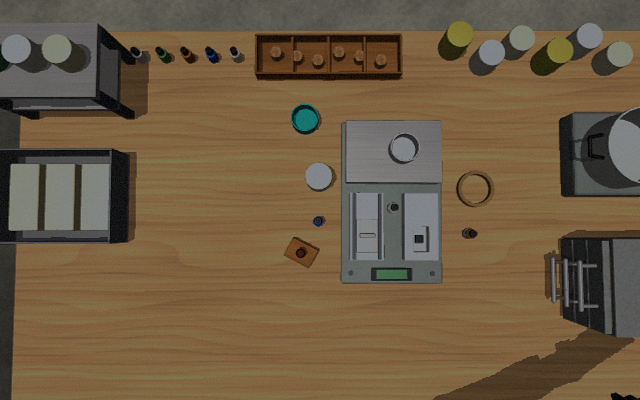

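Top view: the scale lies nearly square to the world. The block with rails and shutter is on the left at (367,225), with its ridge near (368,236). The units well is at (419,239). The clear tin on the pan is at (403,148), and the turquoise tin at (306,119) is the look-alike to leave alone.

```bash
python3 - <<'E'
from h import *
for n in('top','scene'):
    d=dict(np.load(n+'.npz'));P=pts(d)
    box=(slice(185,265),slice(345,390)) if n=='top' else (slice(195,260),slice(210,300))
    Q=P[box].reshape(-1,3)
    for lo,hi in((.053,.0585),(.0585,.0625),(.0625,.067),(.070,.085)):
        q=Q[(Q[:,2]>lo)&(Q[:,2]<hi)]
        print(n,lo,len(q),q.min(0).round(4),q.max(0).round(4),np.median(q,0).round(4))
    q=Q[(Q[:,2]>.071)&(Q[:,2]<.085)]
    q=q[q[:,1]<1]
    r=cv2.minAreaRect((q[:,:2]*1000).astype(np.float32));print('ridge rect',r)
d=dict(np.load('top.npz'));P=pts(d)
m=((P[...,2]>.045)&(P[...,2]<.072)).astype(np.uint8);m[:,:335]=0;m[:,450:]=0;m[:110]=0;m[290:]=0
for c in cv2.findContours(m,0,2)[0]:
    if cv2.contourArea(c)>150:
        w=np.array([P[v,u,:2]*1000 for u,v in c[:,0]],np.float32);print(cv2.minAreaRect(w))
# base plate edges -> yaw
m=((P[...,2]>.007)&(P[...,2]<.1)).astype(np.uint8);m[:,:335]=0;m[:,450:]=0;m[:110]=0;m[290:]=0
c=max(cv2.findContours(m,0,2)[0],key=cv2.contourArea)
r=cv2.minAreaRect(c.astype(np.float32));print('base px',r,[ray(d,*b,.012).round(4) for b in cv2.boxPoints(r)])
a=cv2.resize(d['pixels'][180:270,340:450],None,fx=5,fy=5,interpolation=2)
s=dict(np.load('scene.npz'))['pixels'][185:310,160:310]
cv2.imwrite('pics/c1.png',a); cv2.imwrite('pics/c2.png',cv2.resize(s,None,fx=4,fy=4,interpolation=2))
E
```

```text
top 0.053 845 [ 0.4696 -0.111   0.053 ] [ 0.6269 -0.0311  0.0585] [ 0.5765 -0.0672  0.0566]
top 0.0585 719 [ 0.47   -0.1104  0.0585] [ 0.6265 -0.031   0.0625] [ 0.5408 -0.0715  0.0606]
top 0.0625 573 [ 0.4702 -0.1051  0.0625] [ 0.6239 -0.0316  0.067 ] [ 0.5384 -0.0757  0.0641]
top 0.07 62 [ 0.5222 -0.0887  0.0752] [ 0.5293 -0.0536  0.0825] [ 0.5258 -0.0698  0.078 ]
ridge rect ((525.7442626953125, -71.14354705810547), (35.133583068847656, 7.055547714233398), 89.83924865722656)
scene 0.053 1295 [ 0.4671 -0.1815  0.053 ] [0.6813 0.0525 0.0585] [ 0.5761 -0.0793  0.0562]
scene 0.0585 765 [ 0.4712 -0.1797  0.0585] [0.681  0.0521 0.0625] [ 0.5472 -0.0709  0.0607]
scene 0.0625 460 [ 0.4703 -0.143   0.0625] [0.6596 0.0467 0.0669] [ 0.5419 -0.078   0.0638]
scene 0.07 116 [ 0.5216 -0.1423  0.0702] [ 0.6022 -0.0506  0.0812] [ 0.5304 -0.0795  0.0758]
ridge rect ((553.6358642578125, -101.04497528076172), (28.154773712158203, 117.99246215820312), 41.024009704589844)
((546.598388671875, -201.0237274169922), (80.80902099609375, 159.3545379638672), 89.82221984863281)
((548.236328125, -70.99818420410156), (79.14478302001953, 156.9601593017578), 89.80986022949219)
((727.9136962890625, -137.2720947265625), (229.00686645507812, 149.17433166503906), 89.70207977294922)
base px ((391.5, 202.0), (164.0, 101.0), 90.0) [array([ 0.8135, -0.013 ,  0.012 ]), array([ 0.8129, -0.2661,  0.012 ]), array([ 0.4052, -0.2595,  0.012 ]), array([ 0.4059, -0.0112,  0.012 ])]
```

View pics/c1.png

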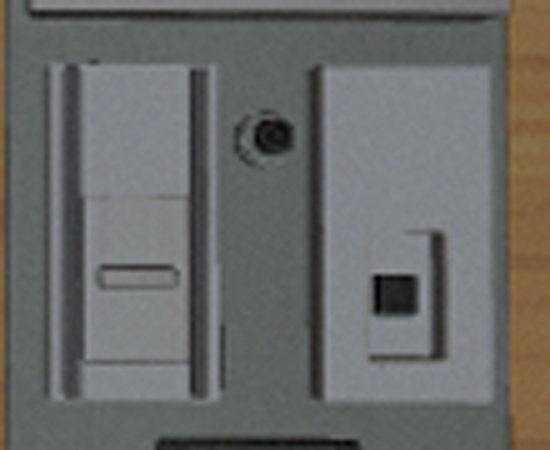

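View pics/c2.png

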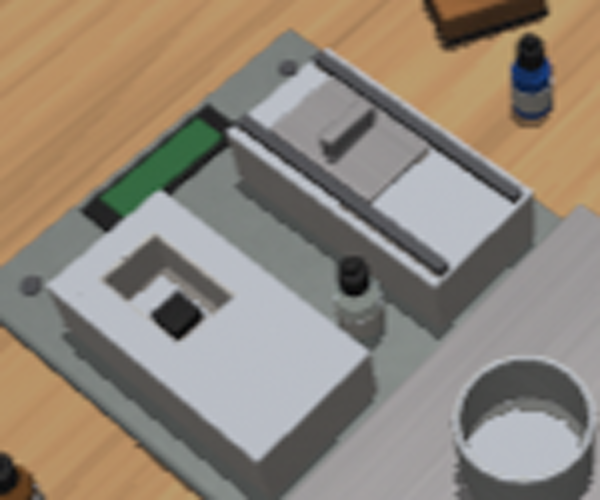

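The tare block is the left one: it has rails and the ridge, and the square key sits in the right-hand well. The mouth is at about (0.518, -0.071) with yaw about 0, and the ridge is at x=0.526 with its top at about 0.077. Plan: fingers closed, tool y along world x.

Request:
carry_out(commands=[[0.148,-0.372,0,0,0,-0.047,1],[0.201,-0.346,0,0,0,-0.047,1],[0.25,-0.313,0,0,0,-0.047,1],[0.293,-0.272,0,0,0,-0.047,1],[0.33,-0.227,0,0,0,-0.047,1]], newtons=10)

```text
time: 0.6
ee_pos: [0.2307, -0.3385, 0.2607]
ee_rot: [-2.659, -1.673, -0.0]
force: [1.1, 0.5, -0.5]
grip_width: 0.0503
finger_force: 0.0
```

Request:
carry_out(commands=[[0.361,0.108,0,0,0,-0.047,1],[0.341,0.16,0,0,0,-0.047,1],[0.314,0.208,0,0,0,-0.047,1],[0.278,0.254,0,0,0,0,1],[0.278,0.254,0,0,0,0,1]])

```text
time: 1.1
ee_pos: [0.3854, -0.1733, 0.2606]
ee_rot: [-2.233, -2.209, 0.0]
force: [0.5, -1.6, 0.1]
grip_width: 0.0099
finger_force: 0.0
```

Request:
carry_out(commands=[[0.278,0.254,0,0,0,0,1],[0.278,0.254,0,0,0,0,1],[0.278,0.254,0,0,0,0,1],[0,0,0.2,0,0,0,1],[0,0,0,0,0,0,1]])

```text
time: 1.6
ee_pos: [0.476, -0.0746, 0.2347]
ee_rot: [-2.228, -2.21, 0.005]
force: [-1.9, -0.6, -0.7]
grip_width: 0.0007
finger_force: 0.0
```

```bash
python3 - <<'E'
from h import *
s=state();print(s['ee_pos'],s['grip_width'],s['force']);print(R.from_rotvec(s['ee_rot']).as_matrix().round(4))
d=grab('scene');cv2.imwrite('pics/s2.png',d['pixels'])
P=pts(d);t=s['ee_pos'];q=P.reshape(-1,3)
q=q[(abs(q[:,0]-t[0])<.06)&(abs(q[:,1]-t[1])<.06)&(q[:,2]>.1)&(q[:,2]<t[2]+.01)]
print(len(q),np.percentile(q,[0,2,50,98,100],axis=0).round(4)) 
E
```

```text
[ 0.47596134 -0.07456814  0.23469969] 0.0007345589075650954 [-1.92000204 -0.6373341  -0.69942925]
[[ 7.9e-03  1.0e+00 -5.0e-03]
 [ 1.0e+00 -7.9e-03  4.0e-04]
 [ 3.0e-04 -5.0e-03 -1.0e+00]]
143 [[ 0.4608 -0.0858  0.2125]
 [ 0.4622 -0.0849  0.2153]
 [ 0.4859 -0.0824  0.2289]
 [ 0.4919 -0.0662  0.2427]
 [ 0.4922 -0.0628  0.2438]]
```

View pics/s2.png

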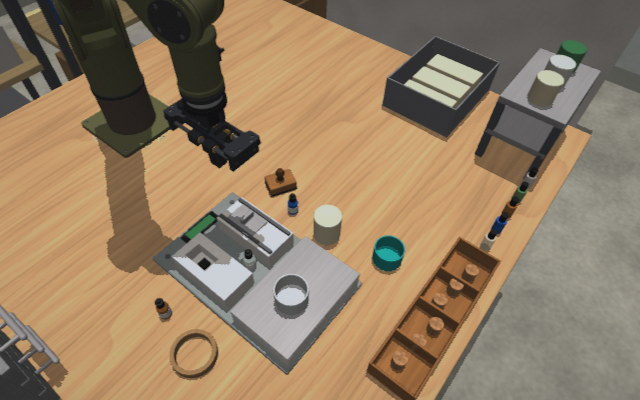

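The closed fingers are centred at (0.476, -0.0745) with the long side along x, clear of the scale and in front of the ridge. Next I'll descend in front of the ridge.

Request:
carry_out(commands=[[0.03,0,0.4,0,0,0,1],[0,0,0.4,0,0,0,1],[0,0,0.3,0,0,0,1],[0,0,0.115,0,0,0,1],[0,0,0,0,0,0,1]])

```text
time: 2.15
ee_pos: [0.4757, -0.0733, 0.0898]
ee_rot: [-2.234, -2.206, 0.006]
force: [0.4, -0.1, 0.6]
grip_width: 0.0002
finger_force: 0.0
```

Request:
carry_out(commands=[[0.01,0.12,0,0,0,0,1],[0,0.12,0,0,0,0,1],[0,0.12,0,0,0,0,1],[0,0.12,0,0,0,0,1],[0,0.1,0,0,0,0,1]])

```text
time: 2.65
ee_pos: [0.5464, -0.0725, 0.0926]
ee_rot: [-2.235, -2.207, 0.001]
force: [-2.8, 0.4, -0.6]
grip_width: 0.0005
finger_force: 1.2
```

Request:
carry_out(commands=[[0,0.07,0,0,0,0,1],[0,0.03,0,0,0,0,1],[0,0.02,0,0,0,0,1],[0,0.02,0,0,0,0,1],[0,0,0,0,0,0,1]])

```text
time: 3.15
ee_pos: [0.5636, -0.0723, 0.0911]
ee_rot: [2.233, 2.209, -0.001]
force: [-1.5, -1.5, 0.8]
grip_width: 0.0004
finger_force: 0.6
```

Request:
carry_out(commands=[[0,0.02,0,0,0,0,1],[0,0.02,0,0,0,0,1],[0,0,0,0,0,0,1]])

```text
time: 3.45
ee_pos: [0.5657, -0.0722, 0.0907]
ee_rot: [-2.231, -2.207, 0.008]
force: [-7.4, 0.0, 6.0]
grip_width: 0.0006
finger_force: 3.9
```

Request:
carry_out(commands=[[0,-0.12,0,0,0,0,1],[0,-0.18,-0.2,0,0,0,1],[0.01,-0.12,-0.3,0,0,0,1],[0,0,-0.3,0,0,0,1],[0,0,0,0,0,0,1]])

```text
time: 3.95
ee_pos: [0.5212, -0.0694, 0.191]
ee_rot: [2.228, 2.205, 0.011]
force: [0.9, 0.7, -0.5]
grip_width: 0.0005
finger_force: 0.0
```

```bash
python3 - <<'E'
from h import *
s=state();print(s['ee_pos'],s['force'])
d=grab('scene');cv2.imwrite('pics/s3.png',cv2.resize(d['pixels'][130:310,150:350],None,fx=4,fy=3.3,interpolation=2))
P=pts(d)[195:260,210:300].reshape(-1,3)
q=P[(P[:,2]>.068)&(P[:,2]<.085)&(P[:,1]>-.1)&(P[:,1]<-.04)];print('ridge',len(q),q.min(0),q.max(0))
q=P[(P[:,2]>.01)&(P[:,2]<.045)&(P[:,1]>-.089)&(P[:,1]<-.053)&(P[:,0]>.49)&(P[:,0]<.55)];print('well',len(q),q.min(0),q.max(0),np.median(q,0))
q=q[(q[:,2]>.028)&(q[:,2]<.034)];print('key',len(q),q.min(0),q.max(0))
E
```

```text
[ 0.52123705 -0.06943049  0.19101017] [ 0.88787193  0.69046115 -0.47299215]
ridge 88 [ 0.57910563 -0.08757611  0.06814694] [ 0.58982483 -0.05167077  0.07995823]
well 99 [ 0.49033508 -0.07754554  0.01790636] [ 0.52875191 -0.05301522  0.03480387] [ 0.51151163 -0.06526504  0.02935207]
key 51 [ 0.50680057 -0.07754554  0.02853376] [ 0.52875191 -0.05925219  0.03356567]
```

View pics/s3.png

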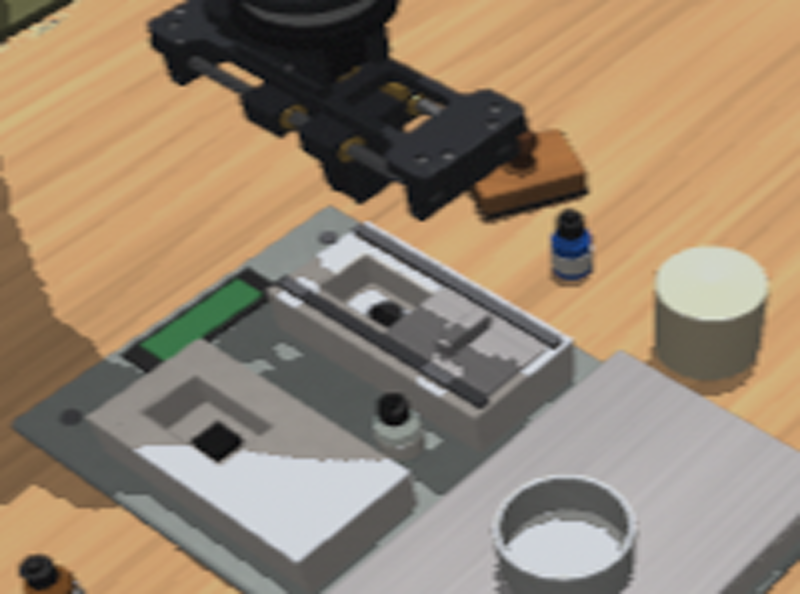

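The shutter is fully open: the ridge is at x≈0.5845, and the round key is visible in the well at crop (385,313), world (0.518, -0.070). Descending into the well now.

Request:
carry_out(commands=[[-0.013,-0.035,0.2,0,0,0,1],[0,0,0.3,0,0,0,1],[0,0,0.3,0,0,0,1],[0,0,0.1,0,0,0,1],[0,0,0,0,0,0,1]])

```text
time: 4.5
ee_pos: [0.5128, -0.0712, 0.0769]
ee_rot: [-2.23, -2.209, 0.004]
force: [-0.5, -0.3, 1.5]
grip_width: 0.0007
finger_force: 0.0
```

Request:
carry_out(commands=[[0,0.02,0.1,0,0,0,1],[0,0,0.08,0,0,0,1],[0,0,0.03,0,0,0,1],[0,0,0.02,0,0,0,1],[0,0,0,0,0,0,1]])

```text
time: 5.0
ee_pos: [0.5165, -0.0716, 0.0516]
ee_rot: [2.233, 2.209, 0.001]
force: [-0.3, -0.5, 2.8]
grip_width: 0.0004
finger_force: 1.3
```

Request:
carry_out(commands=[[0,0,0.02,0,0,0,1],[0,0,0.02,0,0,0,1],[0,0,0.01,0,0,0,1],[0,0,0,0,0,0,1]])

```text
time: 5.4
ee_pos: [0.5165, -0.0717, 0.0473]
ee_rot: [2.232, 2.208, 0.001]
force: [-4.1, -0.2, 20.9]
grip_width: 0.0004
finger_force: 10.7
```

It's bottomed out at 21 N. I'll hold briefly, then lift clear.

Request:
carry_out(commands=[[0,0,0,0,0,0,1],[0,0,0,0,0,0,1],[0,0,-0.2,0,0,0,1],[0,0,-0.3,0,0,0,1],[0,0,-0.2,0,0,0,1]])

```text
time: 5.9
ee_pos: [0.5164, -0.0716, 0.1309]
ee_rot: [2.233, 2.209, 0.001]
force: [0.5, 1.0, -0.8]
grip_width: 0.0004
finger_force: 0.0
```

Request:
carry_out(commands=[[0,0.3,0,0,0,0,1],[0,0.3,0,0,0,0,1],[0,0.26,0,0,0,0,1],[0,0,0.2,0,0,0,1],[0,0,0,0,0,0,1]])

```text
time: 6.4
ee_pos: [0.6177, -0.073, 0.1026]
ee_rot: [-2.231, -2.207, 0.006]
force: [-1.6, 0.2, -0.2]
grip_width: 0.0005
finger_force: 0.0
```

Request:
carry_out(commands=[[0.01,0,0.1,0,0,0,1],[0,0,0,0,0,0,1],[0,-0.12,0,0,0,0,1],[0,-0.12,0,0,0,0,1],[0,-0.12,0,0,0,0,1]])

```text
time: 6.9
ee_pos: [0.5769, -0.0709, 0.0942]
ee_rot: [2.232, 2.208, 0.004]
force: [2.5, -0.6, -1.9]
grip_width: 0.0004
finger_force: 1.2
```

Request:
carry_out(commands=[[0,-0.12,0,0,0,0,1],[0,-0.1,0,0,0,0,1],[0,-0.03,0,0,0,0,1],[0,0,0,0,0,0,1]])

```text
time: 7.3
ee_pos: [0.5461, -0.0707, 0.0939]
ee_rot: [2.233, 2.209, -0.0]
force: [0.2, 0.6, -0.5]
grip_width: 0.0007
finger_force: 0.0
```

Request:
carry_out(commands=[[0,-0.02,0,0,0,0,1],[0,-0.02,0,0,0,0,1],[0,-0.02,0,0,0,0,1],[0,0,0,0,0,0,1]])

```text
time: 7.7
ee_pos: [0.5391, -0.0706, 0.0935]
ee_rot: [2.233, 2.209, 0.0]
force: [1.0, -1.2, 1.3]
grip_width: 0.0003
finger_force: 0.9
```

Request:
carry_out(commands=[[0,-0.015,0,0,0,0,1],[0,-0.015,0,0,0,0,1],[0,0,0,0,0,0,1]])

```text
time: 8.0
ee_pos: [0.5371, -0.0706, 0.0936]
ee_rot: [2.232, 2.208, 0.005]
force: [5.3, -1.0, -0.4]
grip_width: 0.0001
finger_force: 2.5
```

Request:
carry_out(commands=[[0,-0.02,0,0,0,0,1],[0,0,0,0,0,0,1]])

```text
time: 8.2
ee_pos: [0.5368, -0.0706, 0.0938]
ee_rot: [2.23, 2.206, 0.01]
force: [8.1, -1.2, -2.8]
grip_width: -0.0
finger_force: 4.2
```

It's against the stop. Backing off, rising, and moving aside toward the robot to check.

Request:
carry_out(commands=[[0,0.1,0,0,0,0,1],[0,0,-0.3,0,0,0,1],[0,0,-0.4,0,0,0,1],[0,0,-0.4,0,0,0,1],[0,-0.4,-0.1,0,0,0,1]])

```text
time: 8.7
ee_pos: [0.5047, -0.0691, 0.242]
ee_rot: [2.228, 2.201, 0.02]
force: [1.0, 0.8, -0.7]
grip_width: 0.0005
finger_force: 0.0
```

Request:
carry_out(commands=[[0,-0.3,0,0,0,0,1],[0,0,0,0,0,0,1],[0,0,0,0,0,0,1]])

```text
time: 9.0
ee_pos: [0.4597, -0.0701, 0.2372]
ee_rot: [-2.233, -2.209, 0.003]
force: [1.2, -0.3, 0.7]
grip_width: 0.0007
finger_force: 0.0
```

```bash
python3 - <<'E'
from h import *
s=state();print(s['ee_pos'],s['force'],s['time'])
o=dict(np.load('scene.npz'));d=grab('scene');cv2.imwrite('pics/s4.png',d['pixels'])
P=pts(d)[195:260,210:300].reshape(-1,3)
q=P[(P[:,2]>.068)&(P[:,2]<.085)&(P[:,1]>-.1)&(P[:,1]<-.04)];print('ridge',len(q),q.min(0),q.max(0),np.median(q,0))
E
```

```text
[ 0.45969867 -0.07005593  0.2371512 ] [ 1.1730718  -0.31462395  0.65547947] 9.0
ridge 89 [ 0.47403816 -0.08678258  0.06803275] [ 0.52407374 -0.04154174  0.08032088] [ 0.52018767 -0.07065448  0.07621169]
```

View pics/s4.png

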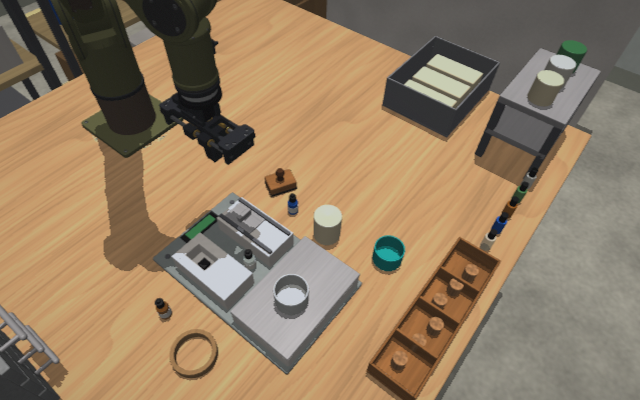

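The shutter is closed: the ridge's far face is at x=0.524, against 0.590 when open, so it travelled the full 66 mm. The tin at (291,293) and the other things haven't moved.

```bash
python3 -c "
from plant import bot;print(bot.job_done())"
```

```text
the job is handed in; nothing more can be done
None
```

I opened the shutter fully, pressed the tare key to the bottom and let it up, closed the shutter again without visibly moving the tin or anything else, and handed the job in; no verdict was returned.

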